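# Fit the battery in a gas meter's control head

## Task

Take the longer of the two batteries from the stand and fit it in the battery carrier on the open meter head: press its flat end against the coil spring, then rock the button end down past the retaining lip, so that the battery ends lying level in its seat, held under the lip, and let go of it. Feel for the spring and work gently: do not squeeze the spring solid or force the battery against the lip, and leave the other things on the desk where they are.

Things in the scene. Friction and masses are not known exactly. Their poses are not given: they have to be found in the camera images.
- meter: Gas meter control head on its back, cover off, fixed: white case 210 x 150 mm, deck 30 mm up, rim 10 mm higher round it. Origin: centre of underside; z up; x runs along the black battery carrier on the deck (at y = 0) from spring end to lip end. The carrier is clamped up to 12 mm either way along x from the three marks below: find it by touching the spring. It does not shift. More than 35 N on it by the battery is too rough.
- spring_mark (a point): Nominal place (true one up to 12 mm off along the meter's x) of the free tip of the coil spring: an 8 mm steel ball pointing to +x from a block 18 mm behind it (block top 8 mm above the seat axis). It yields from 2.4 N, 1.2 N per mm more, solid after 12 mm (17 N). Held pressed 8.5 to 11 mm (12.5 to 15.5 N), the battery clears the lip; less jams on it. Seated, 3 mm stay pressed.
- spring (a joint): How far the coil spring's ball is pressed back towards its block, along the meter's -x, in m: 0 free, 0.012 solid. It must never be squeezed solid (more than 11.5 mm).
- seat_mark (a point): Nominal middle (up to 12 mm off along x, with the whole carrier) of the seated battery, on the level seat axis, 52 mm above the case's underside. The battery rests on two V saddles, 31 to 49 mm from here on the spring side and 21 to 36 mm on the lip side, 25 mm wide, tops 7 mm below the axis, with a free gap for fingers between. Tilt it about 40 degrees, button end up, to enter over the lip.
- lip_mark (a point): Nominal place (up to 12 mm off along x, with the whole carrier) of the free edge of the retaining lip, middle of its underside, 14 mm above the seat axis. The lip is 22 mm wide, 3 mm thick and overhangs 6.5 mm towards the spring from an upright end wall 36 mm wide, on which the button rests when seated.
- cell: The battery to fit, the longer one: grey cylinder 24 mm across, barrel 76 mm long, steel band near one end and there a steel button 8 mm wide, 2 mm long. 60 to 130 g. Origin: middle of the barrel. x: its axis, to the button end, at the start within 25 degrees of straight towards the robot (so is the meter's x). It lies level in either place of the stand, axis 30 mm above the desk; free gap for fingers at its middle.
- cell_flat (a point): Centre of the battery's flat end face, 38 mm from its middle.
- cell_button (a point): Outer end of the battery's button, 40 mm from its middle.
- stand: Grey battery stand fixed to the desk, 100 x 136 mm, base plate 8 mm thick. Origin: centre of the underside. Two places side by side along its x, at y = +40 and -40 mm; each has two V saddles 14 mm long, at x = -38 to -24 and 24 to 38 mm, tops 23 mm above the desk, with a free gap between them for the fingers.
- short_cell: The shorter battery (spent, not wanted): 24 mm across, barrel 58 mm, in the other place of the stand. Leave it. Origin: middle of the barrel.
- cards: Stack of plastic cards, 86 x 54 x 12 mm, between the stand and the meter. Leave it. Origin: centre of the underside.
- phone: Black phone lying flat, 150 x 72 x 9 mm, at the far side of the desk. Leave it.
- sanitizer: White pump bottle, 68 mm across, 193 mm high, at the left of the desk. Leave it. Origin: centre of the underside.
- spray: Blue spray bottle, 84 mm across, 200 mm high, at the right of the desk. Leave it. Origin: centre of the underside.
Things that resemble listed ones, but are neither listed nor needed, are in the scene too. Leave any turquoise or yellow look-alike of the cell alone.

How it is judged:
By the outcome, as a careful person would: the job done as asked, in the order asked, and still so for the second after the job is handed in, with the robot touching nothing.
It also fails if it takes over 64 s, if anything falls off the work surface, if the arm or the gripper's body presses on something with over 40 N, if the wrist force passes 120 N, or if a joint passes its speed limit or range.

## Robot

A 6-joint arm with a two-finger parallel gripper is mounted at the origin on the work surface. World frame = base frame: x ahead of the robot, y to its left, z up, the work surface at z = 0. Lengths are in m, angles in rad, forces in N, time in s.
With the tool pointing down it reaches from about 0.225 to 0.875 m from the base axis. Payload 3.4 kg.
Tool frame: the origin (TCP) lies at the very end of the fingers, on their centre line; the grasp point (between the pads) lies 19 mm behind it; z points along the fingers, y is the direction in which the jaws open and shut (so a half turn about z gives the same grasp; the last joint's range is limited). The gripper opens to 85 mm and grips with 20 to 120 N. Pads are 22 mm wide; open, the fingers measure 114 mm over their backs; the gripper's body (76 mm by 85 mm) begins 54 mm behind the grasp point. The pads swing forward as they close: fully open they stand 13 mm farther back than shut.
Start: joints at [-1.42, 0.276, 1.505, -0, 1.361, -0.121], TCP at [0.154, -0.554, 0.231] pointing down, gripper open.
Joint ranges: [-2.89, 2.89], [-0.75, 2.08], [0.22, 2.7], [-1.18, 4.32], [0.11, 2.71], [-2.7, 2.7]. Speed limits (rad/s): [2.57, 2.57, 3.14, 3.14, 3.14, 3.14].

## Interface

Orientations are given as a unit quaternion [w, x, y, z].
In Python, from rig import telemetry, optics, order gives the robot as it stands.
- The arm moves only by the shell command python3 -m creep 'ROWS' [FORCE]. ROWS is a JSON object of lists of equal length, an entry for each row: "slide": the shift along the world's x, y, z normalised to -1 to 1, where 1 is 0.15 m, a list of three; "twist": the turn, a rotation vector about the world's x, y, z normalised to -1 to 1, where 1 is 360 degrees, a list of three; "fingers": the gripper's target within -1 to 1 (fully open at 1, half-way at 0, shut at -1). A call has 1 to 20 rows; each row is the pose to reach, as a shift and turn from the pose commanded when the call began, turning the shorter way round; what a row does not reach only later rows make up. A row lasts 1/10 s, in which the tool goes at most 50 mm and 8.59 degrees, less where a joint would pass 70% of its speed; a pose out of reach is approached as far as the arm can. A call with a number of a shift or a turn outside -1 to 1 is refused whole. A call with a gripper value outside its range is refused whole. The fingers move at their own pace and stop on an object; FORCE is the grip in N (left out, the last holds). Time passes only in rows, so rows that repeat a pose let the fingers close. It gives the time, the measured TCP pose, the force and the opening at its end, in the units of the state.
- telemetry.get_state(): the state, without advancing time (a new reading comes with each control period).
- optics.get_image(name): name is "scene" or "top" or "wrist"; returns a dict with "img" (420x560x3 uint8, blue, green, red), "depth" (420x560 float32, m along the optical axis (not along the pixel's ray), 0 where there is no reading), "fovy" (degrees; the focal length in pixels is half the picture's height over the tangent of half this angle, whatever the lens; pixels are square), "cx", "cy" (the principal point, pixels), "world_from_camera" (4x4, takes a point from camera to world coordinates). Camera axes: x right, y down, z forward; pixel columns grow to the right and rows downward; lengths in m; the calibration is good to about 2 mm. A picture is of the moment at which its call begins.
- order.sign_off(): hands the job in, once; it reports no verdict.
The state is a dict: "clock": time; "qpos": joint angles; "qd": joint speeds; "effort": joint torques, N m; "position": TCP position; "ee_rot": TCP orientation; "contact_force": force on the tool from outside, world axes, zero at the start; "moment": the same for the moment, N m; "width": finger opening in m.
Only numpy, scipy, OpenCV 4.12 (cv2) and the standard library are available. Lean on these libraries where they do the work, as an engineer would, in place of code of your own. Each camera call takes 0.05 s, during which the arm holds its last target.

## Working session

There is one attempt and no reset: what is moved stays moved. The work goes in short steps, Python scripts to look and compute and a shell command to move; the robot and the scene stay as the last step left them, time stands still between calls to the robot, and variables do not carry over. Pictures are saved under pics/ and viewed, and the job is handed in when it is done.

```bash
ls; mkdir -p pics; python3 - <<'E'
from rig import telemetry, optics
import cv2,numpy as np
print(telemetry.get_state())
for n in ["scene","top","wrist"]:
    d=optics.get_image(n); cv2.imwrite(f"pics/{n}0.png",d["img"]); np.savez(f"/tmp/{n}0.npz",**d)
    print(n,d["fovy"],d["cx"],d["cy"],np.round(d["world_from_camera"],4).tolist())
E
```

```text
pics
{'clock': 0.0, 'qpos': array([-1.41999023e+00,  2.76586967e-01,  1.50612922e+00, -8.55910139e-06,
        1.36069409e+00, -1.21025912e-01]), 'qd': array([-0.00148852,  0.00010167, -0.00117598, -0.00302153, -0.00082278,
       -0.00111627]), 'effort': array([ 3.55071519e-03, -4.16766322e+01, -2.45805520e+01,  2.79427140e-04,
        1.11280294e-02, -6.83318618e-06]), 'position': array([ 0.15428349, -0.55336907,  0.23044584]), 'ee_rot': array([-9.08651746e-04,  9.90777099e-01,  1.35498757e-01, -1.77160015e-05]), 'contact_force': array([ 0.42663126,  0.2605122 , -0.27535184]), 'moment': array([-0.00802595,  0.01367162,  0.01119159]), 'width': 0.08553893243720449}
scene 45.911288122558744 277.47290765212114 208.8874531797599 [[0.2531, 0.6894, -0.6787, 1.6957], [0.9673, -0.1704, 0.1876, -0.2898], [0.0137, -0.704, -0.7101, 1.2276], [0.0, 0.0, 0.0, 1.0]]
top 46.06061217563629 280.1890533040035 219.8323098248285 [[-0.0213, -0.9873, 0.1577, 0.3521], [-0.9997, 0.0186, -0.0188, 0.0166], [0.0157, -0.1581, -0.9873, 1.4641], [0.0, 0.0, 0.0, 1.0]]
wrist 68.01940019574113 278.88277714962794 212.37629133327962 [[0.2685, -0.92, -0.2855, 0.2269], [-0.9633, -0.2573, -0.0768, -0.5323], [-0.0028, 0.2957, -0.9553, 0.3734], [0.0, 0.0, 0.0, 1.0]]
```

View pics/scene0.png

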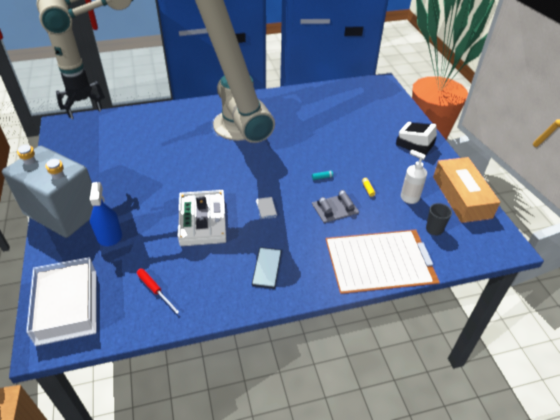

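View pics/top0.png

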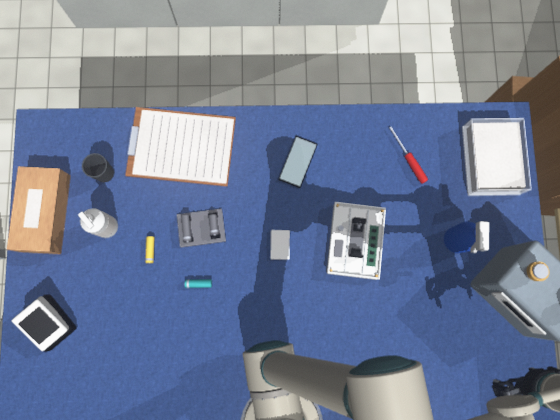

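View pics/wrist0.png

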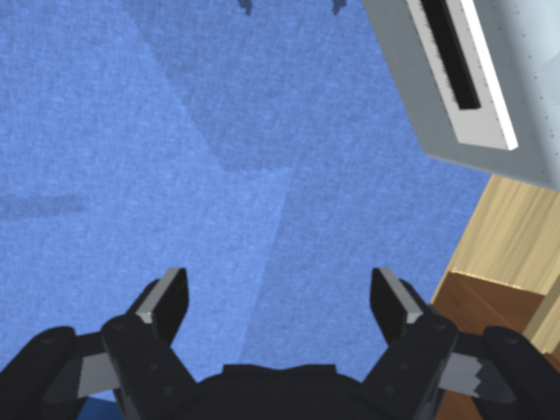

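The top view shows the stand at about (201,228) holding two cells, the cards at (281,245) and the meter at (356,241). I'll enlarge the stand and the meter and take positions from depth.

```bash
cat > h.py <<'E'
import numpy as np,cv2
def cloud(d):
    dep=d["depth"];h,w=dep.shape;f=h/2/np.tan(np.radians(float(d["fovy"]))/2)
    v,u=np.mgrid[:h,:w]
    P=np.stack([(u-d["cx"])/f*dep,(v-d["cy"])/f*dep,dep],-1)
    T=np.array(d["world_from_camera"]);return P@T[:3,:3].T+T[:3,3]
E
python3 - <<'E'
from h import *
d=dict(np.load("/tmp/top0.npz")); P=cloud(d)
im=d["img"]
a=cv2.resize(im[200:256,165:237],(800,600)[:2] and (770,599),interpolation=cv2.INTER_CUBIC);cv2.imwrite("pics/stand0.png",a)
a=cv2.resize(im[195:285,320:392],(480,600),interpolation=cv2.INTER_CUBIC);cv2.imwrite("pics/meter0.png",a)
P[d["depth"]==0]=np.nan
def rep(n,u0,u1,v0,v1,z0,z1):
    Q=P[v0:v1,u0:u1].reshape(-1,3);Q=Q[(Q[:,2]>z0)&(Q[:,2]<z1)]
    r=cv2.minAreaRect((Q[:,:2]*1000).astype(np.float32));print(n,len(Q),r,Q.mean(0), Q[:,2].max())
print(P[300,230],P[240,450])
rep("stand",168,236,200,256,0.004,0.1)
rep("meter",320,392,195,285,0.02,0.1)
rep("cards",265,296,225,265,0.006,0.1)
rep("L",175,197,205,248,0.03,0.1)
rep("R",205,222,205,248,0.03,0.1)
rep("meterhi",320,392,195,285,0.043,0.1)
np.set_printoptions(linewidth=250)
print((P[205:280:2,328:388:2,2]*1000).round(0).astype(int))
E
```

```text
[ 0.35158264  0.1408212  -0.00536717] [ 0.50880143 -0.49832109  0.05697918]
stand 1905 ((567.10986328125, 223.04275512695312), (200.5751953125, 165.7573699951172), 88.89959716796875) [0.56472422 0.22252594 0.01534151] 0.050225834455945195
meter 3763 ((518.14892578125, -232.46868896484375), (151.39012145996094, 211.5508270263672), 82.0268783569336) [ 0.51691739 -0.23227493  0.03484207] 0.07619421704403617
cards 616 ((511.1206970214844, -9.137153625488281), (88.8224868774414, 116.12252044677734), 88.48348236083984) [ 0.51174842 -0.00884509  0.0126978 ] 0.02143392089777807
L 212 ((561.3045043945312, 264.2859802246094), (76.38954162597656, 23.708066940307617), 5.9717278480529785) [0.56131356 0.26323071 0.04067632] 0.04987723080142681
R 169 ((568.140625, 184.49679565429688), (65.32892608642578, 23.98328971862793), 7.3866472244262695) [0.57065444 0.18428256 0.04038352] 0.050225834455945195
meterhi 321 ((517.2496948242188, -231.580810546875), (150.0213623046875, 209.8415069580078), 81.75371551513672) [ 0.52924725 -0.23286079  0.05345643] 0.07619421704403617
[[-1  0  7 ... -4  2 -1]
 [-1  3  1 ... 42 35  6]
 [-1  1 -1 ... 39 40 -1]
 ...
 [ 2 -2  2 ...  3  2 -2]
 [ 5  4 -2 ...  0 -6  1]
 [ 3 -6  6 ...  5 -3  7]]<stdin>:18: RuntimeWarning: invalid value encountered in cast
```

```bash
python3 - <<'E'
import cv2
E
true
```

```text
(no output)
```

View pics/stand0.png

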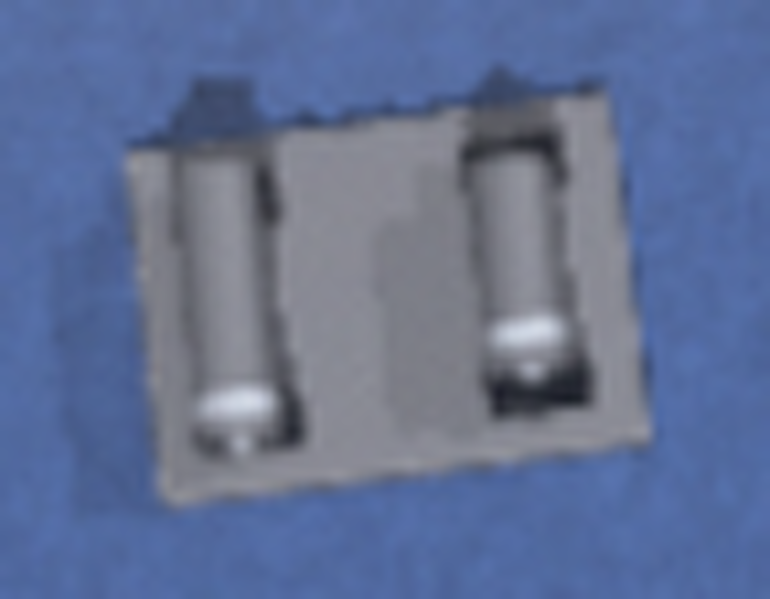

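View pics/meter0.png

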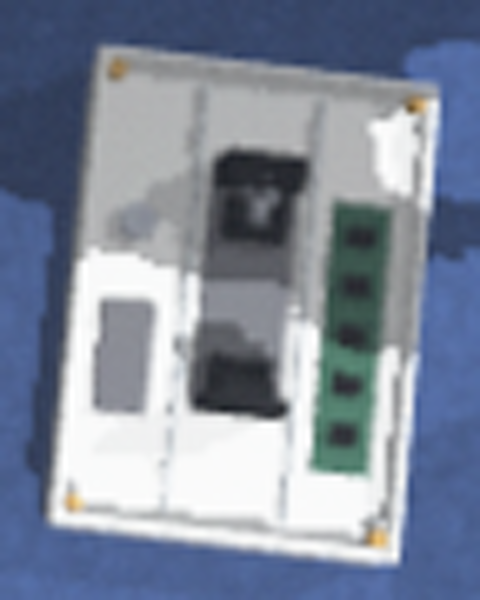

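The longer cell lies on the left in the stand (top view about (187,227)). Its steel band and button face the robot. The meter's spring end is far away and its lip is near the robot. I'll move the wrist camera above the meter for a closer look.

```bash
python3 -m creep '{"slide":[[0.3,0.3,0.2],[0.6,0.65,0.2],[0.9,1,0.3],[0.9,1,0.3]],"twist":[[0,0,-0.02],[0,0,-0.04],[0,0,-0.065],[0,0,-0.065]],"fingers":[1,1,1,1]}'
python3 -m creep '{"slide":[[0.3,0.35,-0.1],[0.6,0.7,-0.2],[0.9,1,-0.3],[0.9,1,-0.3]],"twist":[[0,0,0],[0,0,0],[0,0,0],[0,0,0]],"fingers":[1,1,1,1]}'
python3 -m creep '{"slide":[[0.3,0.05,-0.1],[0.6,0.08,-0.2],[0.8,0.1,-0.3],[0.8,0.1,-0.3],[0.8,0.1,-0.3]],"twist":[[0,0,0],[0,0,0],[0,0,0],[0,0,0],[0,0,0]],"fingers":[1,1,1,1,1]}'
python3 - <<'E'
from rig import telemetry, optics
import cv2,numpy as np
d=optics.get_image("wrist"); cv2.imwrite("pics/w1.png",d["img"]); np.savez("/tmp/w1.npz",**d)
print(np.round(d["world_from_camera"],4).tolist(),telemetry.get_state()["clock"])
E
```

```text
clock: 0.55
position: [0.2828, -0.4109, 0.2743]
ee_rot: [-0.0, 0.998, -0.07, -0.0]
contact_force: [0.8, -0.2, -0.5]
width: 0.0854
clock: 0.95
position: [0.4135, -0.2654, 0.2306]
ee_rot: [0.0, 0.998, -0.068, 0.0]
contact_force: [0.7, -1.0, 0.2]
width: 0.0856
clock: 1.45
position: [0.5322, -0.2516, 0.1848]
ee_rot: [-0.0, 0.998, -0.068, -0.001]
contact_force: [0.0, -0.6, 0.0]
width: 0.0856
[[-0.1349, -0.9456, -0.2961, 0.6072], [-0.9909, 0.1283, 0.0419, -0.2608], [-0.0016, 0.299, -0.9542, 0.3275], [0.0, 0.0, 0.0, 1.0]] 1.5
```

View pics/w1.png

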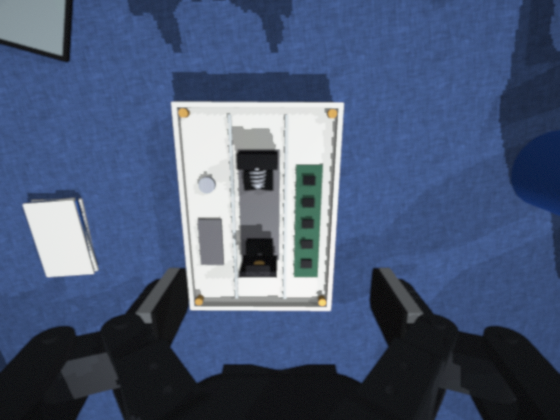

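The wrist view shows the meter upright in the picture: rim corners about (174,103), (343,103), (331,311) and (189,309), spring at (258,178), lip at (259,253). I'll locate it precisely.

```bash
cat >> h.py <<'E'
def px2w(d,u,v,z):
    h=d["img"].shape[0];f=h/2/np.tan(np.radians(float(d["fovy"]))/2);T=np.array(d["world_from_camera"])
    r=T[:3,:3]@np.array([(u-d["cx"])/f,(v-d["cy"])/f,1]);s=(z-T[2,3])/r[2];return T[:3,3]+s*r
E
python3 - <<'E'
from h import *
d=dict(np.load("/tmp/w1.npz"));im=d["img"]
cv2.imwrite("pics/w1z.png",cv2.resize(im[95:320,165:350],(658,800)[0:2],interpolation=cv2.INTER_CUBIC)[:800])
a=cv2.resize(im[140:285,225:295],None,fx=4.1,fy=4.1,interpolation=cv2.INTER_CUBIC);cv2.imwrite("pics/w1c.png",a)
b=cv2.resize(im[95:320,165:350],None,fx=2.6,fy=2.6,interpolation=cv2.INTER_CUBIC);cv2.imwrite("pics/w1m.png",b)
P=cloud(d);P[d["depth"]==0]=np.nan
Q=P[95:320,165:350].reshape(-1,3)
for z0,z1 in((.034,.046),(.046,.075)):
    q=Q[(Q[:,2]>z0)&(Q[:,2]<z1)];print(z0,len(q),cv2.minAreaRect((q[:,:2]*1000).astype(np.float32)))
print("deck",np.nanmedian(P[150:200,185:195,2]),np.nanmedian(P[150:300,325:335,2]))
print("desk",np.nanmedian(P[350:360,220:340,2]),np.nanmedian(P[60:80,220:340,2]))
np.set_printoptions(linewidth=250)
for v in range(145,285,3): print(v,np.round(np.nanmedian(P[v:v+2,254:264].reshape(-1,3),0)*1000,1))
E
```

```text
0.034 7198 ((515.8740844726562, -227.66278076171875), (150.51026916503906, 211.17674255371094), 82.03298950195312)
0.046 1578 ((522.8556518554688, -228.81959533691406), (35.978126525878906, 113.35079193115234), 81.96784210205078)
deck 0.030421770288373784 0.030919142203610417
desk 0.0005224040252227447 0.0002796624054181296
145 [ 582.7 -237.7   30.5]
148 [ 580.  -237.3   31.9]
151 [ 578.6 -237.9   44.9]
154 [ 577.8 -238.8   60.4]
157 [ 575.2 -238.4   60.4]
160 [ 572.7 -238.1   60.2]
163 [ 570.2 -237.6   60.5]
166 [ 567.6 -237.3   60.4]
169 [ 563.2 -235.9   48.4]
172 [ 562.3 -236.3   58.8]
175 [ 558.5 -235.    56.6]
178 [ 553.5 -233.3   39.4]
181 [ 553.4 -234.8   54.8]
184 [ 551.5 -234.5   57.6]
187 [ 546.5 -233.3   47.8]
190 [ 540.5 -231.2   32.4]
193 [ 537.4 -230.7   32. ]
196 [ 534.4 -230.3   32.7]
199 [ 531.3 -229.8   32.2]
202 [ 528.5 -229.4   32.5]
205 [ 525.3 -229.3   32.9]
208 [ 522.2 -228.4   32.2]
211 [ 519.2 -227.9   32.4]
214 [ 516.1 -227.4   32. ]
217 [ 512.8 -226.8   31.7]
220 [ 510.  -226.5   32.6]
223 [ 506.7 -226.4   32.2]
226 [ 503.5 -225.4   32. ]
229 [ 500.5 -225.    32.3]
232 [ 497.3 -224.5   32.6]
235 [ 494.1 -223.9   32.6]
238 [ 491.8 -223.7   35.4]
241 [ 490.  -223.4   39.5]
244 [ 486.7 -223.3   40.5]
247 [ 483.5 -222.5   39.7]
250 [ 480.3 -222.    40.1]
253 [ 476.8 -221.1   39.4]
256 [ 472.9 -220.9   36.7]
259 [ 473.  -221.9   44.1]
262 [ 473.3 -222.    51.3]
265 [ 479.  -224.    69.2]
268 [ 475.8 -223.6   69.4]
271 [ 473.1 -223.2   69.7]
274 [ 469.8 -222.6   69.5]
277 [ 456.3 -219.4   50.2]
280 [ 442.2 -215.6   30.2]
283 [ 438.2 -215.    30.4]
```

View pics/w1c.png

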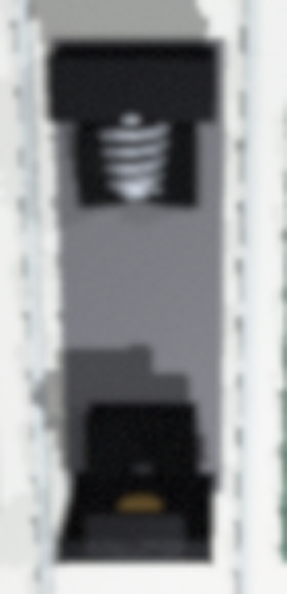

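View pics/w1m.png

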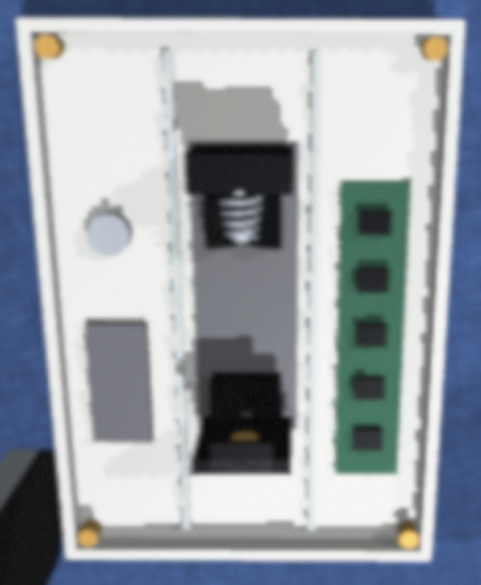

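Meter centre is (0.516,-0.228), yaw -8°, and the carrier is offset about +2 mm along the meter's x. Next I'll view the stand.

```bash
python3 -m creep '{"slide":[[0,0.33,0],[0,0.66,0],[0.1,1,0]],"twist":[[0,0,0.02],[0,0,0.03],[0,0,0.039]],"fingers":[1,1,1]}' >/dev/null
python3 -m creep '{"slide":[[0.05,0.33,0],[0.1,0.66,0],[0.1,1,0]],"twist":[[0,0,0],[0,0,0],[0,0,0]],"fingers":[0.5,0.5,0.5]}' >/dev/null
python3 -m creep '{"slide":[[0.05,0.33,0],[0.1,0.66,0],[0.1,1,0],[0.1,1,0]],"twist":[[0,0,0],[0,0,0],[0,0,0],[0,0,0]],"fingers":[0.5,0.5,0.5,0.5]}'
python3 -m creep '{"slide":[[0,0.2,0],[0,0.4,-0.1],[0,0.4,-0.1],[0,0.4,-0.1]],"twist":[[0,0,0],[0,0,0],[0,0,0],[0,0,0]],"fingers":[0.5,0.5,0.5,0.5]}'
python3 - <<'E'
from rig import telemetry, optics
import cv2,numpy as np
from h import *
d=optics.get_image("wrist"); cv2.imwrite("pics/w2.png",d["img"]); np.savez("/tmp/w2.npz",**d)
P=cloud(d);P[d["depth"]==0]=np.nan
q=P.reshape(-1,3);q=q[(q[:,2]>.032)&(q[:,2]<.05)&(abs(q[:,0]-.56)<.06)&(abs(q[:,1]-.264)<.03)]
print(len(q),cv2.minAreaRect((q[:,:2]*1000).astype(np.float32)),q[:,2].max())
c=q[:,:2].mean(0);u,s,vt=np.linalg.svd(q[:,:2]-c,full_matrices=False);print(c,np.degrees(np.arctan2(vt[0,1],vt[0,0])))
E
```

```text
clock: 2.5
position: [0.5759, 0.1985, 0.1871]
ee_rot: [-0.002, 0.998, 0.056, 0.001]
contact_force: [-0.0, -1.2, -0.1]
width: 0.0637
clock: 2.9
position: [0.5762, 0.2523, 0.1713]
ee_rot: [0.001, 0.999, 0.054, -0.0]
contact_force: [-0.6, -0.3, 0.9]
width: 0.0635
1935 ((561.6032104492188, 269.31884765625), (76.00900268554688, 23.226722717285156), 5.940151691436768) 0.044114167032065665
[0.56377252 0.26893398] -173.473985987998
```

View pics/w2.png

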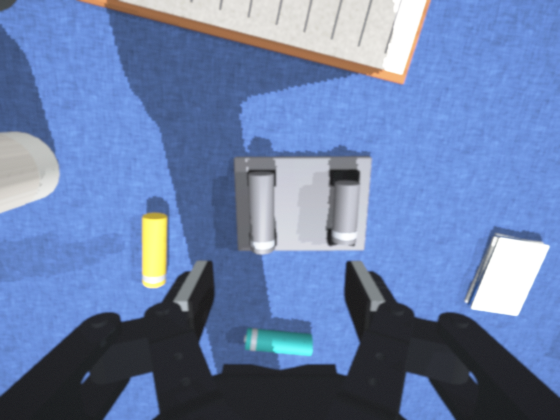

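The wrist view shows the long cell from (261,172) to (262,252), button end near the robot. Its middle is (0.5616,0.269), yaw 6°. The top camera puts y about 5 mm lower, for the meter as well, so I'll aim between the two and let the jaws show the offset.

```bash
python3 -m creep '{"slide":[[-0.05,0.05,-0.25],[-0.097,0.1,-0.5],[-0.097,0.1,-0.74],[-0.097,0.1,-0.74]],"twist":[[0,0,0],[0,0,0],[0,0,0],[0,0,0]],"fingers":[0.4,0.4,0.4,0.4]}' 20
python3 -m creep '{"slide":[[0,0,-0.1],[0,0,-0.2],[0,0,-0.31],[0,0,-0.31]],"twist":[[0,0,0],[0,0,0],[0,0,0],[0,0,0]],"fingers":[0.4,0.4,0.4,0.4]}'
python3 -m creep '{"slide":[[0,0,0],[0,0,0],[0,0,0]],"twist":[[0,0,0],[0,0,0],[0,0,0]],"fingers":[-0.1,-0.2,-0.2]}'
python3 -c "
from rig import optics;import cv2
cv2.imwrite('pics/w3.png',optics.get_image('wrist')['img'])"
```

```text
clock: 3.35
position: [0.5586, 0.2657, 0.0561]
ee_rot: [0.002, 0.999, 0.053, -0.005]
contact_force: [-0.1, -0.5, -0.7]
width: 0.0598
clock: 3.75
position: [0.5624, 0.2673, 0.0139]
ee_rot: [0.0, 0.999, 0.053, -0.0]
contact_force: [-0.3, -0.7, 0.1]
width: 0.0599
clock: 4.05
position: [0.5632, 0.2688, 0.015]
ee_rot: [-0.0, 0.999, 0.054, 0.001]
contact_force: [-0.7, -0.4, 1.2]
width: 0.0342
```

View pics/w3.png

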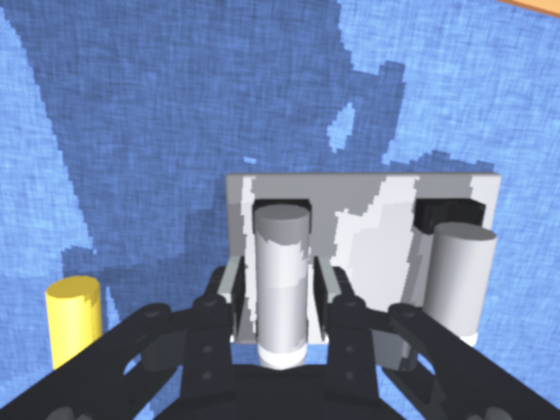

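The cell is centred between the fingers (cell columns 256–308, finger pads at 244 and 315). I'll grip it and lift.

```bash
python3 -m creep '{"slide":[[0,0,0],[0,0,0],[0,0,0],[0,0,0]],"twist":[[0,0,0],[0,0,0],[0,0,0],[0,0,0]],"fingers":[-0.6,-1,-1,-1]}' 70
python3 -m creep '{"slide":[[0,0,0.1],[0,0,0.25],[0,0,0.55],[0,0,0.8],[0,0,0.8],[0,0,0.8]],"twist":[[0,0,0],[0,0,0],[0,0,0],[0,0,0],[0,0,0],[0,0,0]],"fingers":[-1,-1,-1,-1,-1,-1]}'
python3 - <<'E'
from rig import telemetry, optics
import cv2,numpy as np
d=optics.get_image("wrist"); cv2.imwrite("pics/w4.png",d["img"]); np.savez("/tmp/w4.npz",**d)
s=telemetry.get_state();print(s)
E
```

```text
clock: 4.5
position: [0.5629, 0.2676, 0.0147]
ee_rot: [0.001, 0.998, 0.055, 0.001]
contact_force: [-0.5, -3.9, 5.3]
width: 0.0218
clock: 5.1
position: [0.5624, 0.2689, 0.1344]
ee_rot: [-0.0, 0.999, 0.054, 0.001]
contact_force: [0.6, 0.2, -0.7]
width: 0.0217
{'clock': 5.15, 'qpos': array([ 3.34491811e-01,  4.12636737e-01,  1.54889176e+00, -1.18433239e-04,
        1.18135584e+00,  1.79671830e+00]), 'qd': array([-0.00018369,  0.02252181,  0.02529233,  0.00097587, -0.00089977,
       -0.00143204]), 'effort': array([ 5.53442616e-03, -4.99106669e+01, -2.40181178e+01,  7.05801594e-04,
       -8.59512412e-02, -7.96507879e-05]), 'position': array([0.56136865, 0.26853422, 0.13291731]), 'ee_rot': array([ 2.31243207e-04,  9.98525504e-01,  5.42807334e-02, -6.05509162e-04]), 'contact_force': array([-1.27643227, -0.30152875, -1.09692602]), 'moment': array([ 0.0017863 ,  0.04427667, -0.01371428]), 'width': 0.021601438351542365}
```

View pics/w4.png

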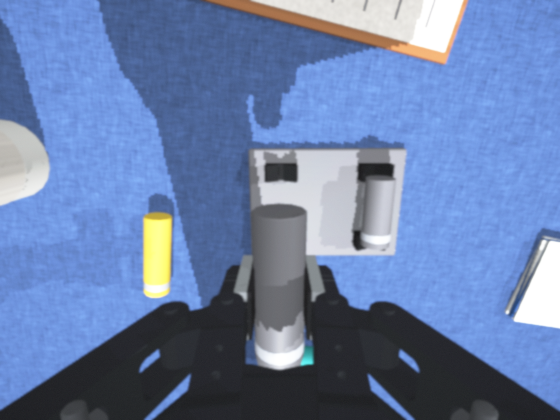

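The cell is lifted and held. Next I'll fit its pose in the hand from the depth image.

```bash
python3 - <<'E'
from h import *
from scipy.spatial.transform import Rotation as R
d=dict(np.load("/tmp/w4.npz"));P=cloud(d);P[d["depth"]==0]=np.nan
Rt=R.from_quat([0.9985255,0.05428,-0.0003,0.0002]).as_matrix();t=np.array([.5620,.2686,.1338])
L=(P-t)@Rt*1000
np.set_printoptions(linewidth=200,suppress=True)
for v in range(200,372,6): print(v,[ (L[v,u].round(1)).tolist() for u in (258,268,279,290,300)])
E
```

```text
200 [[4.5, -20.4, 124.8], [4.6, -11.5, 124.8], [4.4, -1.7, 125.2], [4.4, 8.1, 125.4], [4.4, 17.1, 125.6]]
206 [[37.1, -11.0, -8.9], [37.0, -6.5, -8.5], [37.5, -1.5, -10.2], [37.6, 3.4, -10.6], [-1.2, 17.2, 125.5]]
212 [[37.1, -10.4, -18.4], [37.5, -6.1, -19.5], [37.6, -1.5, -19.7], [37.6, 3.1, -19.7], [37.5, 7.3, -19.3]]
218 [[36.2, -10.0, -23.7], [37.0, -5.9, -26.2], [37.5, -1.5, -27.4], [37.2, 2.9, -26.6], [36.3, 7.0, -23.9]]
224 [[34.0, -10.0, -24.7], [34.6, -5.9, -26.3], [35.3, -1.5, -28.3], [35.1, 2.8, -27.9], [33.5, 7.1, -23.1]]
230 [[31.1, -10.1, -23.9], [32.1, -5.9, -26.4], [32.6, -1.5, -27.8], [32.0, 2.9, -26.4], [31.1, 7.1, -23.8]]
236 [[28.4, -10.2, -23.7], [29.6, -5.9, -26.8], [30.1, -1.5, -27.9], [30.0, 2.9, -27.9], [28.6, 7.1, -24.2]]
242 [[25.6, -10.3, -23.3], [27.1, -5.9, -26.9], [27.3, -1.5, -27.4], [27.3, 2.9, -27.4], [25.5, 7.3, -23.1]]
248 [[23.6, -10.2, -25.1], [24.7, -6.0, -27.5], [25.3, -1.5, -28.8], [24.7, 3.0, -27.6], [23.1, 7.3, -23.9]]
254 [[20.4, -10.3, -23.9], [21.6, -6.0, -26.6], [22.4, -1.5, -28.3], [22.3, 3.0, -27.9], [20.4, 7.3, -24.0]]
260 [[17.5, -1
[... 1376 characters left out ...]
9], [-18.5, 8.1, -23.9]]
338 [[-22.9, -11.3, -22.4], [-20.2, -6.5, -25.7], [-18.3, -1.5, -28.2], [-19.3, 3.4, -26.9], [-23.2, 8.3, -22.0]]
344 [[-26.3, -11.3, -22.5], [-23.3, -6.5, -25.9], [-21.2, -1.5, -28.5], [-22.3, 3.5, -27.1], [-26.2, 8.3, -22.5]]
350 [[-29.2, -11.4, -23.0], [-25.1, -6.4, -27.8], [-24.4, -1.5, -28.6], [-25.5, 3.5, -27.3], [-29.0, 8.3, -23.2]]
356 [[-32.0, -11.4, -23.7], [-28.9, -6.5, -27.2], [-27.3, -1.5, -29.0], [-28.5, 3.5, -27.6], [-33.6, 8.5, -21.9]]
362 [[-36.4, -11.5, -22.7], [-31.4, -6.5, -28.1], [-32.1, -1.5, -27.3], [-31.9, 3.6, -27.5], [-37.0, 8.6, -22.0]]
368 [[10.1, -7.1, -75.1], [9.7, -4.4, -74.7], [-34.8, -1.5, -28.1], [9.4, 1.6, -74.4], [9.2, 4.4, -74.1]]
```

```bash
cat >> h.py <<'E'
from scipy.spatial.transform import Rotation as R
TH0=np.radians(-8.0)
C=np.array([.5159,-.2290]); m=np.array([-np.cos(TH0),-np.sin(TH0),0]); Z=np.array([0,0,1.]); AX=.052; SEAT=.002
FX,FZ=.0375,-.0157   # cell flat in tool frame
def target(s,h,th,lat=0):
    """s: flat-centre along m rel. carrier seat middle [mm]; h above axis [mm]; th deg -> TCP pos, rot"""
    t=np.radians(th);a=m*np.cos(t)+Z*np.sin(t);tz=m*np.sin(t)-Z*np.cos(t);tx=-a;ty=np.cross(tz,tx)
    Pf=np.array([*C,0])+m*(SEAT+s/1e3)+Z*(AX+h/1e3)+ty*lat/1e3
    return Pf-tx*FX-tz*FZ, R.from_matrix(np.c_[tx,ty,tz])
def delta(st,s,h,th,lat=0):
    p,r=target(s,h,th,lat);q=st["ee_rot"];r0=R.from_quat([q[1],q[2],q[3],q[0]])
    return np.round((p-st["position"])/.15,3),np.round((r*r0.inv()).as_rotvec()/(2*np.pi),4),p.round(4)
def inv(st):
    """measured s,h,th,lat"""
    q=st["ee_rot"];M=R.from_quat([q[1],q[2],q[3],q[0]]).as_matrix()
    Pf=st["position"]+M[:,0]*FX+M[:,2]*FZ;e=Pf-np.array([*C,AX])
    return [round(float(x),2) for x in ((e@m-SEAT)*1e3,e[2]*1e3,np.degrees(np.arcsin(-M[2,0])),e@np.cross(-Z,-m)*1e3, st["contact_force"]@m,st["contact_force"][2])]
def pfx(press,h,th):
    t=np.radians(th);return -39-press-(h*np.sin(t)-4)/np.cos(t)
E
python3 - <<'E'
from h import *
from rig import telemetry
for pr in (8.5,9.75,11):
  for h in (0,1.5):
    out=[]
    for th in range(40,-1,-4):
        t=np.radians(th);x=pfx(pr,h,th);a=np.array([np.cos(t),np.sin(t)]);n=np.array([-a[1],a[0]]);pf=np.array([x,h])
        pts=[]
        for k,l in ((76,12),(78,4),(78,-4),(76,-12)): pts.append(pf+k*a+l*n)
        poly=np.array([pf+12*n,*pts,pf-12*n])*1000
        box=[(33.5+i,z) for i in (0,3,6.5) for z in (14,17)]
        d=min(-cv2.pointPolygonTest(poly.astype(np.float32),(b[0]*1000,b[1]*1000),True)/1000 for b in box)
        out.append((th,round(d,1),round((pf+12*n)[0],1),round((pf+12*n)[1],1)))
    print(pr,h,out)
print(target(-18,3,40))
print(delta(telemetry.get_state(),-15,30,40))
E
```

```text
8.5 0 [(40, 23.7, np.float64(-50.0), np.float64(9.2)), (36, 19.0, np.float64(-49.6), np.float64(9.7)), (32, 14.0, np.float64(-49.1), np.float64(10.2)), (28, 8.9, np.float64(-48.6), np.float64(10.6)), (24, 3.7, np.float64(-48.0), np.float64(11.0)), (20, 1.4, np.float64(-47.3), np.float64(11.3)), (16, 0.6, np.float64(-46.6), np.float64(11.5)), (12, 0.1, np.float64(-45.9), np.float64(11.7)), (8, 0.2, np.float64(-45.1), np.float64(11.9)), (4, 0.9, np.float64(-44.3), np.float64(12.0)), (0, 2.2, np.float64(-43.5), np.float64(12.0))]
8.5 1.5 [(40, 25.6, np.float64(-51.3), np.float64(10.7)), (36, 20.8, np.float64(-50.7), np.float64(11.2)), (32, 15.8, np.float64(-50.1), np.float64(11.7)), (28, 10.6, np.float64(-49.4), np.float64(12.1)), (24, 5.4, np.float64(-48.7), np.float64(12.5)), (20, 1.8, np.float64(-47.9), np.float64(12.8)), (16, 1.0, np.float64(-47.1), np.float64(13.0)), (12, 0.1, np.float64(-46.2), np.float64(13.2)), (8, 0.2, np.float64(-45.3), np.float64(13.4)), (4, 0.5, np.float64(-44.4), np.float64(13.5)), (0, 1.1, np.float64(-43.5), np.float64(13.5))]
9.75 0 [(40, 24.5, np.float64
[... 1814 characters left out ...]
loat64(12.5)), (20, 4.3, np.float64(-50.4), np.float64(12.8)), (16, 3.5, np.float64(-49.6), np.float64(13.0)), (12, 2.6, np.float64(-48.7), np.float64(13.2)), (8, 2.6, np.float64(-47.8), np.float64(13.4)), (4, 2.9, np.float64(-46.9), np.float64(13.5)), (0, 3.5, np.float64(-46.0), np.float64(13.5))]
(array([ 0.49330364, -0.22582429,  0.06707764]), Rotation.from_matrix(array([[ 7.58589351e-01, -1.39173101e-01, -6.36532045e-01],
                            [-1.06612781e-01, -9.90268069e-01,  8.94587449e-02],
                            [-6.42787610e-01, -6.93889390e-18, -7.66044443e-01]])))
(array([-0.474, -3.293, -0.259]), array([ 0.0018,  0.1112, -0.0379]), array([ 0.4903, -0.2254,  0.0941]))
```

```bash
python3 -m creep '{"slide":[[0,-0.1,0.2],[0,-0.33,0.4],[0,-0.66,0.5],[0,-1,0.5]],"twist":[[0,0,0],[0,0,0],[0,0,-0.02],[0,0,-0.038]],"fingers":[-1,-1,-1,-1]}' >/dev/null
python3 -m creep '{"slide":[[0,-0.33,0],[0,-0.66,0],[0,-1,0]],"twist":[[0,0,0],[0,0,0],[0,0,0]],"fingers":[-1,-1,-1]}' >/dev/null
python3 -m creep '{"slide":[[0,-0.33,0],[0,-0.66,0],[0,-0.9,0],[0,-0.9,0]],"twist":[[0,0,0],[0,0,0],[0,0,0],[0,0,0]],"fingers":[-1,-1,-1,-1]}'
python3 -c "
from h import *;from rig import telemetry
print(delta(telemetry.get_state(),-12,40,40))"
```

```text
clock: 6.25
position: [0.5611, -0.1674, 0.2058]
ee_rot: [0.001, 0.998, -0.068, -0.002]
contact_force: [0.9, 0.2, -1.6]
width: 0.0217
(array([-0.492, -0.384, -0.678]), array([ 0.0154,  0.1094, -0.0007]), array([ 0.4874, -0.225 ,  0.1041]))
```

```bash
python3 -m creep '{"slide":[[-0.1,-0.1,0],[-0.2,-0.2,-0.1],[-0.3,-0.3,-0.2],[-0.4,-0.38,-0.3],[-0.49,-0.38,-0.4],[-0.49,-0.38,-0.55],[-0.49,-0.38,-0.68],[-0.49,-0.38,-0.68],[-0.49,-0.38,-0.68]],"twist":[[0.003,0.02,0],[0.006,0.04,0],[0.009,0.06,0],[0.012,0.085,0],[0.0154,0.1094,0],[0.0154,0.1094,0],[0.0154,0.1094,0],[0.0154,0.1094,0],[0.0154,0.1094,0]],"fingers":[-1,-1,-1,-1,-1,-1,-1,-1,-1]}'
python3 - <<'E'
from h import *;from rig import telemetry,optics
st=telemetry.get_state();print(inv(st),delta(st,-20,4,40))
for n in("scene","wrist"):
    d=optics.get_image(n);np.savez(f"/tmp/{n}5.npz",**d);cv2.imwrite(f"pics/{n}5.png",d["img"] if n=="wrist" else cv2.resize(d["img"][170:260,150:270],None,fx=6,fy=6))
E
```

```text
clock: 7.15
position: [0.4883, -0.2189, 0.1064]
ee_rot: [-0.026, 0.938, -0.061, -0.339]
contact_force: [1.0, -0.5, 0.2]
width: 0.022
[-12.12, 42.44, 39.77, -6.56, -1.08, 0.24] (array([ 0.047, -0.048, -0.255]), array([-0.0009,  0.0008, -0.0012]), array([ 0.4953, -0.2261,  0.0681]))
```

View pics/wrist5.png

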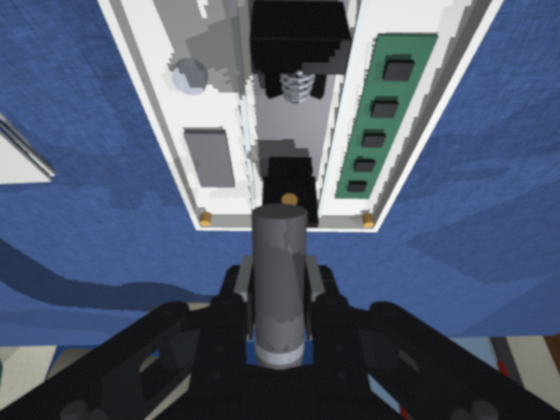

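View pics/scene5.png

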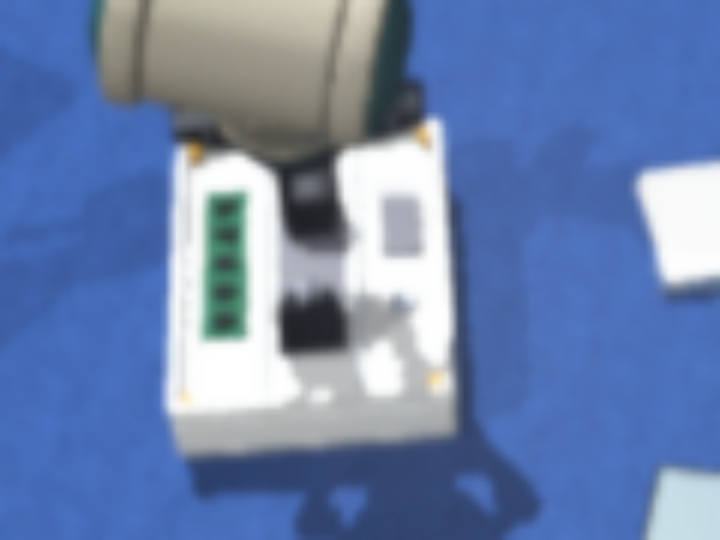

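The wrist view shows the cell above the lip and the spring at (297,88), slightly right of the cell's line (column 279). I'll correct about 7 mm sideways first, then check and lower.

```bash
python3 -m creep '{"slide":[[0.047,-0.048,0],[0.047,-0.048,0],[0.047,-0.048,-0.1],[0.047,-0.048,-0.1],[0.047,-0.048,-0.1]],"twist":[[-0.0009,0.0008,-0.0012],[-0.0009,0.0008,-0.0012],[-0.0009,0.0008,-0.0012],[-0.0009,0.0008,-0.0012],[-0.0009,0.0008,-0.0012]],"fingers":[-1,-1,-1,-1,-1]}'
python3 - <<'E'
from h import *;from rig import telemetry,optics
d=optics.get_image("wrist");np.savez("/tmp/w6.npz",**d);cv2.imwrite("pics/w6.png",d["img"])
st=telemetry.get_state();print(inv(st),delta(st,-22,3,40))
cv2.imwrite("pics/w6c.png",cv2.resize(d["img"][0:240,160:440],None,fx=2.4,fy=2.4,interpolation=cv2.INTER_CUBIC))
E
```

```text
clock: 7.75
position: [0.4952, -0.2266, 0.0907]
ee_rot: [-0.024, 0.937, -0.066, -0.342]
contact_force: [-0.3, -0.1, -0.5]
width: 0.0219
[-20.13, 26.94, 40.08, 0.56, -0.88, -1.09] (array([ 0.013,  0.002, -0.16 ]), array([-0.    , -0.0002,  0.0001]), array([ 0.4973, -0.2264,  0.0671]))
```

View pics/w6c.png

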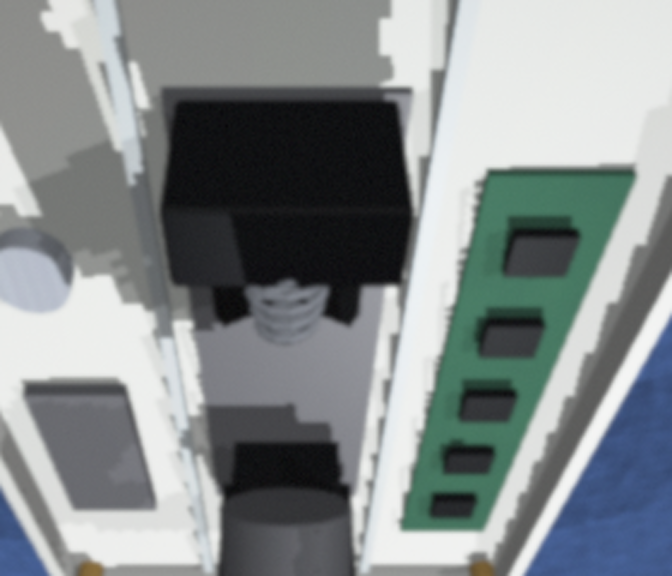

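The spring and the cell's flat end both sit at crop column ~287, so they are in line. I'll lower the cell to just in front of the spring.

```bash
python3 -m creep '{"slide":[[0.013,0.002,-0.06],[0.013,0.002,-0.12],[0.013,0.002,-0.16],[0.013,0.002,-0.16],[0.013,0.002,-0.16],[0.013,0.002,-0.16]],"twist":[[0,0,0],[0,0,0],[0,0,0],[0,0,0],[0,0,0],[0,0,0]],"fingers":[-1,-1,-1,-1,-1,-1]}'
python3 - <<'E'
from h import *;from rig import telemetry,optics
d=optics.get_image("wrist");np.savez("/tmp/w7.npz",**d);cv2.imwrite("pics/w7.png",d["img"])
st=telemetry.get_state();print(inv(st),delta(st,-28,0.5,40),st["contact_force"])
cv2.imwrite("pics/w7c.png",cv2.resize(d["img"][60:300,160:440],None,fx=2.4,fy=2.4,interpolation=cv2.INTER_CUBIC))
E
```

```text
clock: 8.4
position: [0.4978, -0.2266, 0.0676]
ee_rot: [-0.024, 0.937, -0.066, -0.341]
contact_force: [-0.4, -0.2, -0.2]
width: 0.0216
[-22.57, 3.61, 39.98, 0.21, 0.38, -1.37] (array([ 0.036, -0.004, -0.021]), array([0.0001, 0.    , 0.0001]), array([ 0.5032, -0.2272,  0.0646])) [-0.39954334 -0.11775361 -1.37322233]
```

View pics/w7c.png

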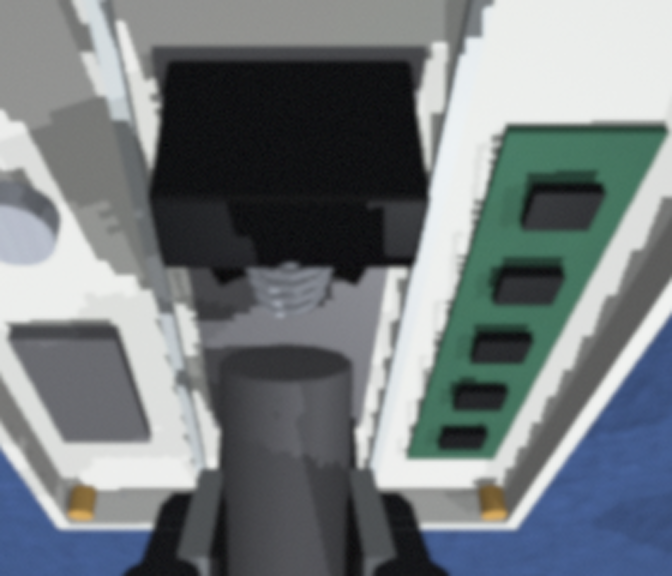

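```bash
cat > st.py <<'E'
from h import *;from rig import telemetry
st=telemetry.get_state();print(inv(st),st["contact_force"].round(2),st["clock"])
E
python3 -m creep '{"slide":[[0.013,-0.002,-0.01],[0.026,-0.004,-0.017],[0.04,-0.006,-0.017],[0.04,-0.006,-0.017],[0.04,-0.006,-0.017]],"twist":[[0,0,0],[0,0,0],[0,0,0],[0,0,0],[0,0,0]],"fingers":[-1,-1,-1,-1,-1]}' >/dev/null; python3 st.py
python3 -m creep '{"slide":[[0.007,-0.001,0],[0.013,-0.002,0],[0.013,-0.002,0]],"twist":[[0,0,0],[0,0,0],[0,0,0]],"fingers":[-1,-1,-1]}' >/dev/null; python3 st.py
python3 -m creep '{"slide":[[0.007,-0.001,0],[0.013,-0.002,0],[0.013,-0.002,0]],"twist":[[0,0,0],[0,0,0],[0,0,0]],"fingers":[-1,-1,-1]}' >/dev/null; python3 st.py
python3 -m creep '{"slide":[[0.007,-0.001,0],[0.013,-0.002,0],[0.013,-0.002,0]],"twist":[[0,0,0],[0,0,0],[0,0,0]],"fingers":[-1,-1,-1]}' >/dev/null; python3 st.py
```

```text
[-28.53, 0.75, 40.02, 0.16, 1.04, -0.61] [-1.01  0.3  -0.61] 8.95
[-30.58, 0.71, 40.0, 0.19, -0.38, -0.71] [ 0.39  0.05 -0.71] 9.25
[-32.58, 0.75, 40.0, 0.23, -0.11, -0.88] [ 0.15  0.21 -0.88] 9.55
[-34.09, 0.8, 40.07, 0.21, 0.58, 0.08] [-0.46  0.88  0.08] 9.85
```

```bash
for i in 1; do python3 -m creep '{"slide":[[0.007,-0.001,0],[0.007,-0.001,0],[0.007,-0.001,0]],"twist":[[0,0,0],[0,0,0],[0,0,0]],"fingers":[-1,-1,-1]}' >/dev/null; python3 st.py; done
python3 -m creep '{"slide":[[0.007,-0.001,0],[0.007,-0.001,0],[0.007,-0.001,0]],"twist":[[0,0,0],[0,0,0],[0,0,0]],"fingers":[-1,-1,-1]}' >/dev/null; python3 st.py
python3 -m creep '{"slide":[[0.007,-0.001,0],[0.007,-0.001,0],[0.007,-0.001,0]],"twist":[[0,0,0],[0,0,0],[0,0,0]],"fingers":[-1,-1,-1]}' >/dev/null; python3 st.py
python3 -m creep '{"slide":[[0.007,-0.001,0],[0.007,-0.001,0],[0.007,-0.001,0]],"twist":[[0,0,0],[0,0,0],[0,0,0]],"fingers":[-1,-1,-1]}' >/dev/null; python3 st.py
```

```text
[-34.82, 0.89, 40.11, 0.22, 3.08, 0.02] [-3.    0.76  0.02] 10.15
[-36.03, 0.89, 40.08, 0.21, 5.59, 0.33] [-5.54  0.76  0.33] 10.45
[-36.94, 0.93, 40.11, 0.22, 5.73, 0.22] [-5.76  0.19  0.22] 10.75
[-37.64, 0.95, 40.17, 0.22, 5.26, 0.23] [-5.22  0.62  0.23] 11.05
```

Spring contact came at s ≈ -34.5, which agrees with the vision estimate. I'll press further and compare force with travel.

```bash
python3 -m creep '{"slide":[[0.007,-0.001,0],[0.014,-0.002,0],[0.014,-0.002,0]],"twist":[[0,0,0],[0,0,0],[0,0,0]],"fingers":[-1,-1,-1]}' >/dev/null; python3 st.py
python3 -m creep '{"slide":[[0.007,-0.001,0],[0.007,-0.001,0],[0.007,-0.001,0]],"twist":[[0,0,0],[0,0,0],[0,0,0]],"fingers":[-1,-1,-1]}' >/dev/null; python3 st.py
python3 -m creep '{"slide":[[0.007,-0.001,0],[0.007,-0.001,0]],"twist":[[0,0,0],[0,0,0]],"fingers":[-1,-1]}' >/dev/null; python3 st.py
python3 -m creep '{"slide":[[0,0,0]],"twist":[[0,0,0]],"fingers":[-1]}' >/dev/null; python3 st.py
python3 -m creep '{"slide":[[0,0,0]],"twist":[[0,0,0]],"fingers":[-1]}' >/dev/null; python3 st.py
python3 - <<'E'
from h import *;from rig import optics
d=optics.get_image("wrist");np.savez("/tmp/w8.npz",**d)
cv2.imwrite("pics/w8c.png",cv2.resize(d["img"][60:300,160:440],None,fx=2.4,fy=2.4,interpolation=cv2.INTER_CUBIC))
E
```

```text
[-39.07, 1.03, 40.28, 0.21, 7.36, 0.62] [-7.39  0.31  0.62] 11.35
[-39.68, 1.08, 40.34, 0.19, 8.45, 1.43] [-8.33  1.44  1.43] 11.65
[-40.41, 1.1, 40.39, 0.2, 9.22, 0.57] [-9.14  1.26  0.57] 11.85
[-40.37, 1.13, 40.39, 0.18, 9.31, -0.23] [-9.22  1.27 -0.23] 11.95
[-40.35, 1.11, 40.39, 0.19, 8.46, -0.45] [-8.41  0.99 -0.45] 12.05
```

View pics/w8c.png

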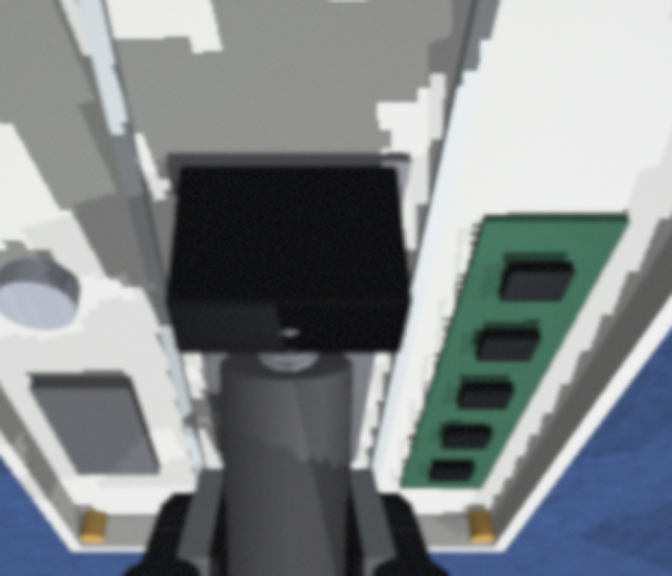

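The ball is seen touching the flat end at about crop (288,358). Force and travel agree, with about 5.5 mm pressed so far. I'll work out the rocking waypoints.

```bash
python3 - <<'E'
from h import *;from rig import telemetry
st=telemetry.get_state();print(inv(st))
for p,h,th in ((7.5,1,37),(9.8,1,33),(9.8,1,25),(9.8,1,15)): print(p,h,th,round(pfx(p,h,th),2),delta(st,pfx(p,h,th)-0.1,h,th,0.15))
E
```

```text
[-40.38, 1.13, 40.39, 0.17, 9.14, 1.07]
7.5 1 37 -42.25 (array([ 0.009, -0.001, -0.016]), array([-0.0013, -0.0093,  0.0001]), array([ 0.5168, -0.2293,  0.063 ]))
9.8 1 33 -44.68 (array([ 0.021, -0.003, -0.035]), array([-0.0029, -0.0203,  0.0001]), array([ 0.5186, -0.2295,  0.0603]))
9.8 1 25 -44.85 (array([ 0.018, -0.003, -0.072]), array([-0.006 , -0.0423,  0.0001]), array([ 0.5182, -0.2295,  0.0546]))
9.8 1 15 -44.93 (array([ 0.02 , -0.003, -0.12 ]), array([-0.0099, -0.0698,  0.0001]), array([ 0.5186, -0.2295,  0.0475]))
```

```bash
python3 -m creep '{"slide":[[0.005,-0.0005,-0.008],[0.009,-0.001,-0.016],[0.012,-0.001,-0.021],[0.015,-0.002,-0.026],[0.015,-0.002,-0.026]],"twist":[[-0.0007,-0.0046,0],[-0.0013,-0.0093,0],[-0.0018,-0.013,0],[-0.0023,-0.0155,0],[-0.0023,-0.0155,0]],"fingers":[-1,-1,-1,-1,-1]}' >/dev/null; python3 st.py
python3 -m creep '{"slide":[[0.006,-0.001,-0.009],[0.006,-0.001,-0.009],[0.006,-0.001,-0.009]],"twist":[[-0.0006,-0.0048,0],[-0.0006,-0.0048,0],[-0.0006,-0.0048,0]],"fingers":[-1,-1,-1]}' >/dev/null; python3 st.py
python3 -m creep '{"slide":[[0,0,0]],"twist":[[0,0,0]],"fingers":[-1]}' >/dev/null; python3 st.py
python3 - <<'E'
from h import *;from rig import telemetry
st=telemetry.get_state()
for p,h,th in ((9.8,1,33),(9.8,1,25),(9.8,1,20)): print(p,h,th,round(pfx(p,h,th),2),delta(st,pfx(p,h,th)-0.1,h,th,0.15))
E
```

```text
[-42.25, 1.74, 34.86, 0.06, 9.87, 3.34] [-9.78  1.28  3.34] 12.6
[-43.04, 2.11, 33.2, 0.04, 11.11, 5.46] [-10.92   2.13   5.46] 12.9
[-43.08, 2.12, 33.21, 0.02, 10.18, 5.57] [-10.1    1.25   5.57] 13.0
9.8 1 33 -44.68 (array([ 0.011, -0.003, -0.008]), array([-0.0001, -0.0006,  0.0002]), array([ 0.5186, -0.2295,  0.0603]))
9.8 1 25 -44.85 (array([ 0.008, -0.002, -0.046]), array([-0.0032, -0.0226,  0.0002]), array([ 0.5182, -0.2295,  0.0546]))
9.8 1 20 -44.91 (array([ 0.008, -0.002, -0.07 ]), array([-0.0051, -0.0363,  0.0002]), array([ 0.5183, -0.2295,  0.0511]))
```

```bash
python3 -m creep '{"slide":[[0.004,-0.001,-0.014],[0.009,-0.002,-0.025],[0.013,-0.003,-0.032],[0.013,-0.003,-0.032],[0.013,-0.003,-0.032]],"twist":[[-0.0007,-0.005,0.0001],[-0.0014,-0.01,0.0002],[-0.002,-0.014,0.0002],[-0.002,-0.014,0.0002],[-0.002,-0.014,0.0002]],"fingers":[-1,-1,-1,-1,-1]}' >/dev/null; python3 st.py
python3 -m creep '{"slide":[[0,0,0]],"twist":[[0,0,0]],"fingers":[-1]}' >/dev/null; python3 st.py
python3 - <<'E'
from h import *;from rig import telemetry
st=telemetry.get_state();i=inv(st);t=np.radians(i[2]);print("press est",-39-(i[1]*np.sin(t)-4)/np.cos(t)-(i[0]+.1))
for p,h,th in ((9.8,1,28),(9.8,1,24),(9.8,1,20)): print(p,h,th,round(pfx(p,h,th),2),delta(st,pfx(p,h,th)-0.1,h,th,0.15))
E
```

```text
[-44.31, 1.62, 28.23, 0.05, 12.73, 10.42] [-12.57   2.03  10.42] 13.5
[-44.38, 1.59, 28.24, 0.07, 12.49, 9.07] [-12.33   2.04   9.07] 13.6
press est 8.966452321019482
9.8 1 28 -44.8 (array([ 0.003, -0.001, -0.005]), array([-0.0001, -0.0007, -0.    ]), array([ 0.5183, -0.2295,  0.0567]))
9.8 1 24 -44.87 (array([ 0.003, -0.001, -0.024]), array([-0.0016, -0.0117, -0.    ]), array([ 0.5182, -0.2295,  0.0539]))
9.8 1 20 -44.91 (array([ 0.003, -0.001, -0.043]), array([-0.0032, -0.0227, -0.    ]), array([ 0.5183, -0.2295,  0.0511]))
```

```bash
python3 - <<'E'
from h import *;from rig import telemetry,optics
d=optics.get_image("wrist");st=telemetry.get_state()
cv2.imwrite("pics/w9.png",d["img"])
P=cloud(d);P[d["depth"]==0]=np.nan
q=st["ee_rot"];M=R.from_quat([q[1],q[2],q[3],q[0]]).as_matrix();L=(P-st["position"])@M*1000
for v in range(200,370,12): print(v,L[v,279].round(1))
print(st["moment"])
for p,h,th in ((9.8,1.8,24),(9.9,1.8,20),(9.9,1.8,16)): print(p,h,th,round(pfx(p,h,th),2),delta(st,pfx(p,h,th)-0.1,h,th,0.15))
E
```

```text
200 [ 44.1  -1.2 -26.9]
212 [ 37.3  -1.2 -20.5]
224 [ 34.9  -1.2 -28.5]
236 [ 29.7  -1.2 -28.1]
248 [ 24.4  -1.2 -27.7]
260 [ 19.3  -1.2 -28. ]
272 [ 13.7  -1.2 -27.6]
284 [  8.   -1.1 -27.5]
296 [  2.1  -1.1 -27.2]
308 [ -3.4  -1.1 -27.8]
320 [-10.   -1.1 -27. ]
332 [-16.8  -1.1 -26.2]
344 [-22.7  -1.1 -26.8]
356 [-29.2  -1.1 -26.9]
368 [-35.2  -1.1 -27.7]
[3.09592641e-01 2.08427163e+00 1.55403652e-03]
9.8 1.8 24 -45.22 (array([ 0.005, -0.001, -0.018]), array([-0.0016, -0.0117, -0.    ]), array([ 0.5185, -0.2295,  0.0547]))
9.9 1.8 20 -45.3 (array([ 0.006, -0.001, -0.037]), array([-0.0032, -0.0227, -0.    ]), array([ 0.5186, -0.2295,  0.0519]))
9.9 1.8 16 -45.25 (array([ 0.007, -0.002, -0.056]), array([-0.0047, -0.0337, -0.    ]), array([ 0.5188, -0.2296,  0.049 ]))
```

View pics/w9.png

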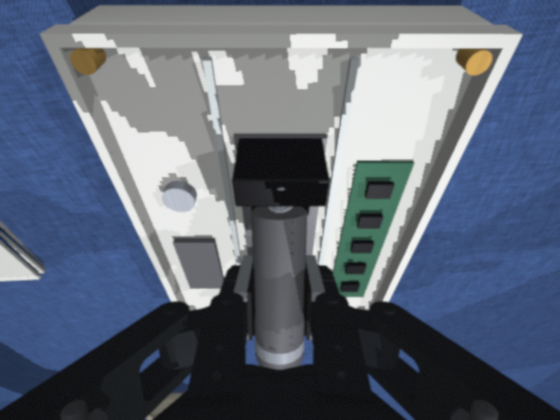

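The cell is still well held: flat end at 37.3 mm in the tool frame, and pivoted only about 1° in the pads. I'll raise the grip a little and rock further down.

```bash
python3 -m creep '{"slide":[[0.002,0,-0.009],[0.005,-0.001,-0.018],[0.006,-0.001,-0.028],[0.006,-0.001,-0.037],[0.006,-0.001,-0.037],[0.006,-0.001,-0.037]],"twist":[[-0.0008,-0.006,0],[-0.0016,-0.0117,0],[-0.0024,-0.017,0],[-0.0032,-0.0227,0],[-0.0032,-0.0227,0],[-0.0032,-0.0227,0]],"fingers":[-1,-1,-1,-1,-1,-1]}' 100 >/dev/null; python3 st.py
python3 -m creep '{"slide":[[0,0,0]],"twist":[[0,0,0]],"fingers":[-1]}' >/dev/null; python3 st.py
cat > nx.py <<'E'
import sys
from h import *;from rig import telemetry,optics
d=optics.get_image("wrist");st=telemetry.get_state()
i=inv(st);t=np.radians(i[2]);print(i,"press est",-39-(i[1]*np.sin(t)-4)/np.cos(t)-(i[0]+.1))
P=cloud(d);P[d["depth"]==0]=np.nan
q=st["ee_rot"];M=R.from_quat([q[1],q[2],q[3],q[0]]).as_matrix();L=(P-st["position"])@M*1000
l=L[225:362,277:282].reshape(-1,3);l=l[abs(l[:,2]+27.5)<3];k=np.polyfit(l[:,0],l[:,2],1);print("inhand pitch deg",np.degrees(np.arctan(k[0])),"z0",k[1],"flat",np.nanmedian(L[208:216,275:283,0]))
a=[float(x) for x in sys.argv[1:]]
for j in range(0,len(a),3): print(a[j:j+3],delta(st,pfx(*a[j:j+3])-.1,a[j+1],a[j+2],.15))
E
python3 nx.py 9.9 1.5 16 9.9 1.5 12 9.9 1.5 8
```

```text
[-44.81, 1.51, 19.98, 0.02, 12.85, 10.33] [-12.64   2.42  10.33] 14.25
[-44.9, 1.44, 20.0, 0.01, 12.65, 11.72] [-12.5    1.96  11.72] 14.35
[-44.94, 1.44, 20.0, 0.02, 13.28, 10.69] press est 9.572593952560311
inhand pitch deg -0.9153661435837889 z0 -27.259907339172628 flat 36.79643486717183
[9.9, 1.5, 16.0] (array([ 0.004, -0.001, -0.018]), array([-0.0015, -0.011 , -0.0001]), array([ 0.5187, -0.2296,  0.0487]))
[9.9, 1.5, 12.0] (array([ 0.006, -0.002, -0.037]), array([-0.0031, -0.022 , -0.0001]), array([ 0.5191, -0.2296,  0.0459]))
[9.9, 1.5, 8.0] (array([ 0.01 , -0.002, -0.056]), array([-0.0046, -0.033 , -0.0001]), array([ 0.5197, -0.2297,  0.0432]))
```

```bash
python3 - <<'E'
from h import *;from rig import telemetry
st=telemetry.get_state()
for a in ((10.4,2,17),(10.4,2,14),(10.4,2,11)): print(a,delta(st,pfx(*a)-.1,a[1],a[2],.15))
E
```

```text
(10.4, 2, 17) (array([ 0.007, -0.002, -0.01 ]), array([-0.0011, -0.0083, -0.0001]), array([ 0.5193, -0.2296,  0.0499]))
(10.4, 2, 14) (array([ 0.009, -0.002, -0.024]), array([-0.0023, -0.0165, -0.0001]), array([ 0.5195, -0.2297,  0.0478]))
(10.4, 2, 11) (array([ 0.011, -0.002, -0.038]), array([-0.0035, -0.0248, -0.0001]), array([ 0.5198, -0.2297,  0.0457]))
```

```bash
python3 -m creep '{"slide":[[0.004,-0.001,-0.004],[0.007,-0.002,-0.01],[0.008,-0.002,-0.017],[0.009,-0.002,-0.024],[0.009,-0.002,-0.024],[0.009,-0.002,-0.024]],"twist":[[-0.0005,-0.004,0],[-0.0011,-0.0083,0],[-0.0017,-0.0125,0],[-0.0023,-0.0165,0],[-0.0023,-0.0165,0],[-0.0023,-0.0165,0]],"fingers":[-1,-1,-1,-1,-1,-1]}' >/dev/null; python3 st.py
python3 -m creep '{"slide":[[0,0,0]],"twist":[[0,0,0]],"fingers":[-1]}' >/dev/null; python3 st.py
python3 nx.py 10.4 2 11 10.4 2 8 10.4 1.5 5
```

```text
[-45.37, 1.42, 14.02, 0.02, 13.83, 10.89] [-13.73   1.65  10.89] 15.0
[-45.49, 1.38, 14.03, 0.03, 14.64, 11.6] [-14.53   1.81  11.6 ] 15.1
[-45.5, 1.38, 14.03, 0.0, 13.65, 10.76] press est 10.178153101957292
inhand pitch deg -1.0609915521960065 z0 -27.341758643962777 flat 36.80535733323104
[10.4, 2.0, 11.0] (array([ 0.004, -0.001, -0.01 ]), array([-0.0012, -0.0083, -0.0001]), array([ 0.5198, -0.2297,  0.0457]))
[10.4, 2.0, 8.0] (array([ 0.007, -0.002, -0.024]), array([-0.0024, -0.0166, -0.0001]), array([ 0.5203, -0.2298,  0.0437]))
[10.4, 1.5, 5.0] (array([ 0.01 , -0.002, -0.041]), array([-0.0035, -0.0248, -0.0001]), array([ 0.5207, -0.2298,  0.0411]))
```

Axial force is about 14 N (≈9.7 mm pressed), mid-window. I'll continue past the lip in small steps.

```bash
python3 -m creep '{"slide":[[0.002,-0.001,-0.004],[0.003,-0.001,-0.01],[0.005,-0.001,-0.017],[0.006,-0.001,-0.023],[0.006,-0.001,-0.023]],"twist":[[-0.0006,-0.004,0],[-0.0012,-0.0083,0],[-0.0018,-0.0125,0],[-0.0024,-0.0166,0],[-0.0024,-0.0166,0]],"fingers":[-1,-1,-1,-1,-1]}' >/dev/null; python3 st.py
python3 -m creep '{"slide":[[0,0,0]],"twist":[[0,0,0]],"fingers":[-1]}' >/dev/null; python3 st.py
python3 nx.py 10.3 1.5 5 10.3 1 2 10.3 0.7 0 10.3 0.5 -1
```

```text
[-45.09, 1.47, 7.93, -0.0, 14.41, 10.33] [-14.31   1.75  10.33] 15.65
[-45.42, 1.42, 7.95, -0.0, 14.4, 10.14] [-14.4    1.05  10.14] 15.75
[-45.5, 1.42, 7.96, -0.0, 14.0, 10.76] press est 10.240357835672327
inhand pitch deg -1.1017387519306336 z0 -27.344517169546755 flat 36.679031082766976
[10.3, 1.5, 5.0] (array([ 0.004, -0.001, -0.013]), array([-0.0011, -0.0081, -0.0002]), array([ 0.5206, -0.2298,  0.0411]))
[10.3, 1.0, 2.0] (array([ 0.008, -0.002, -0.03 ]), array([-0.0023, -0.0164, -0.0002]), array([ 0.5212, -0.2299,  0.0386]))
[10.3, 0.7, 0.0] (array([ 0.011, -0.002, -0.04 ]), array([-0.0031, -0.0219, -0.0002]), array([ 0.5217, -0.23  ,  0.037 ]))
[10.3, 0.5, -1.0] (array([ 0.013, -0.003, -0.046]), array([-0.0034, -0.0246, -0.0002]), array([ 0.522 , -0.23  ,  0.0361]))
```

```bash
python3 -m creep '{"slide":[[0.002,-0.001,-0.005],[0.004,-0.001,-0.011],[0.005,-0.001,-0.016],[0.005,-0.001,-0.016]],"twist":[[-0.0006,-0.004,0],[-0.0011,-0.0081,0],[-0.0015,-0.011,0],[-0.0015,-0.011,0]],"fingers":[-1,-1,-1,-1]}' >/dev/null; python3 st.py
python3 -m creep '{"slide":[[0,0,0]],"twist":[[0,0,0]],"fingers":[-1]}' >/dev/null; python3 st.py
python3 nx.py 10.3 1.5 2 10.3 1.5 1 10.3 1 1 10.3 1 0
python3 -c "
from rig import optics;import cv2
cv2.imwrite('pics/w10.png',optics.get_image('wrist')['img'])"
```

```text
[-44.97, 0.98, 3.95, -0.12, 13.84, 5.78] [-13.86   0.77   5.78] 16.2
[-45.12, 0.69, 3.99, -0.13, 14.38, 6.69] [-14.47   0.43   6.69] 16.3
[-45.15, 0.64, 4.0, -0.15, 12.97, 4.89] press est 10.015014432680843
inhand pitch deg -0.7416511826918781 z0 -27.408156198155574 flat 36.79779561991059
[10.3, 1.5, 2.0] (array([ 0.005, -0.002, -0.003]), array([-0.0009, -0.0055, -0.0002]), array([ 0.5213, -0.2299,  0.0391]))
[10.3, 1.5, 1.0] (array([ 0.006, -0.003, -0.008]), array([-0.0013, -0.0082, -0.0002]), array([ 0.5215, -0.2299,  0.0385]))
[10.3, 1.0, 1.0] (array([ 0.006, -0.003, -0.011]), array([-0.0013, -0.0082, -0.0002]), array([ 0.5215, -0.2299,  0.038 ]))
[10.3, 1.0, 0.0] (array([ 0.008, -0.003, -0.015]), array([-0.0016, -0.011 , -0.0002]), array([ 0.5217, -0.23  ,  0.0373]))
```

View pics/w10.png

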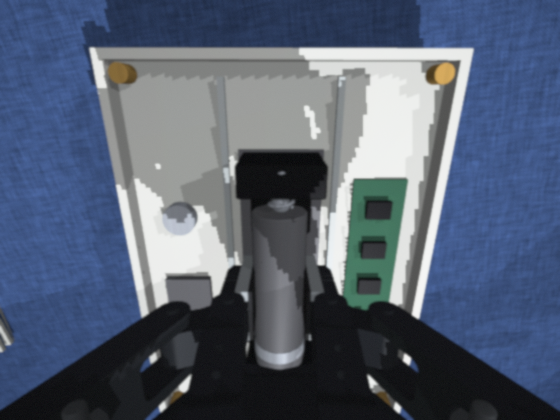

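Forces stay modest (about 14 N axial, 5 N vertical) and the button end is passing beside the lip. I'll rock it down to level.

```bash
python3 -m creep '{"slide":[[0.002,-0.001,-0.004],[0.004,-0.001,-0.008],[0.005,-0.002,-0.012],[0.005,-0.002,-0.012]],"twist":[[-0.0004,-0.003,0],[-0.0008,-0.0056,0],[-0.0013,-0.0082,0],[-0.0013,-0.0082,0]],"fingers":[-1,-1,-1,-1]}' >/dev/null; python3 st.py
python3 -m creep '{"slide":[[0,0,0]],"twist":[[0,0,0]],"fingers":[-1]}' >/dev/null; python3 st.py
python3 nx.py 10.3 0.3 1 10.3 0 1 10.3 0 0 3 0 0.8
python3 -c "
from rig import optics;import cv2
cv2.imwrite('pics/s11.png',cv2.resize(optics.get_image('scene')['img'][150:270,140:280],None,fx=5,fy=5))"
```

```text
[-44.98, 0.48, 0.99, -0.17, 14.3, 5.53] [-14.22   1.57   5.53] 16.8
[-45.2, 0.48, 1.0, -0.15, 14.0, 5.9] [-14.     0.97   5.9 ] 16.9
[-45.26, 0.46, 1.0, -0.15, 14.43, 5.57] press est 10.152579982308644
inhand pitch deg -0.8511846112445217 z0 -27.3939289122667 flat 36.742841835279705
[10.3, 0.3, 1.0] (array([ 0.001, -0.002, -0.001]), array([-0.    , -0.    , -0.0002]), array([ 0.5215, -0.2299,  0.0373]))
[10.3, 0.0, 1.0] (array([ 0.001, -0.002, -0.003]), array([-0.    , -0.    , -0.0002]), array([ 0.5215, -0.2299,  0.037 ]))
[10.3, 0.0, 0.0] (array([ 0.002, -0.002, -0.007]), array([-0.0004, -0.0028, -0.0002]), array([ 0.5217, -0.23  ,  0.0363]))
[3.0, 0.0, 0.8] (array([-0.047,  0.005, -0.004]), array([-0.0001, -0.0006, -0.0002]), array([ 0.5143, -0.2289,  0.0368]))
```

View pics/s11.png

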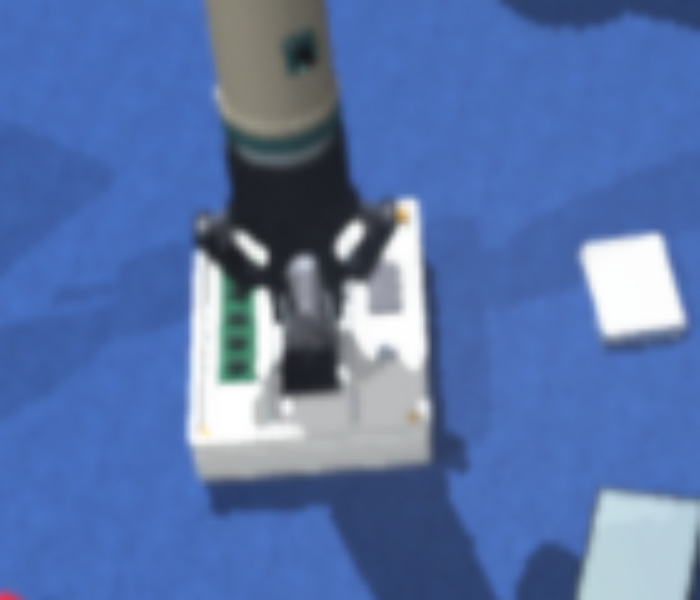

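```bash
python3 -m creep '{"slide":[[-0.006,0.001,0],[-0.013,0.002,0],[-0.013,0.002,0]],"twist":[[0,0,0],[0,0,0],[0,0,0]],"fingers":[-1,-1,-1]}' >/dev/null; python3 st.py
python3 -m creep '{"slide":[[-0.006,0.001,0],[-0.013,0.002,0],[-0.013,0.002,0]],"twist":[[0,0,0],[0,0,0],[0,0,0]],"fingers":[-1,-1,-1]}' >/dev/null; python3 st.py
python3 -m creep '{"slide":[[-0.006,0.001,0],[-0.013,0.002,0],[-0.013,0.002,0]],"twist":[[0,0,0],[0,0,0],[0,0,0]],"fingers":[-1,-1,-1]}' >/dev/null; python3 st.py
```

```text
[-43.98, 0.58, 0.92, -0.14, 13.25, 5.27] [-13.21   1.25   5.27] 17.3
[-42.73, 0.67, 0.83, -0.13, 10.89, 3.85] [-10.87   0.93   3.85] 17.6
[-41.5, 0.79, 0.75, -0.12, 10.64, 3.39] [-10.52   1.6    3.39] 17.9
```

It is sliding under the lip without jamming; axial force is falling as it should.

```bash
python3 -m creep '{"slide":[[-0.006,0.001,-0.001],[-0.013,0.002,-0.002],[-0.013,0.002,-0.002]],"twist":[[0,0,0],[0,0,0],[0,0,0]],"fingers":[-1,-1,-1]}' >/dev/null; python3 st.py
python3 -m creep '{"slide":[[-0.006,0.001,-0.001],[-0.006,0.001,-0.001]],"twist":[[0,0,0],[0,0,0]],"fingers":[-1,-1]}' >/dev/null; python3 st.py
python3 -m creep '{"slide":[[-0.005,0.001,0],[-0.005,0.001,0]],"twist":[[0,0,0],[0,0,0]],"fingers":[-1,-1]}' >/dev/null; python3 st.py
python3 nx.py 3 0 0.8
```

```text
[-40.35, 0.76, 0.65, -0.08, 7.41, 3.15] [-7.32  1.13  3.15] 18.2
[-39.89, 0.77, 0.6, -0.08, 8.17, 3.23] [-7.99  1.85  3.23] 18.4
[-39.4, 0.82, 0.56, -0.08, 7.97, 3.28] [-7.79  1.84  3.28] 18.6
[-39.43, 0.84, 0.56, -0.06, 7.74, 2.31] press est 4.3219807734100115
inhand pitch deg -0.5037336485914355 z0 -27.314996194594112 flat 36.724463296898094
[3.0, 0.0, 0.8] (array([-0.009,  0.   , -0.005]), array([ 0.0002,  0.0006, -0.0001]), array([ 0.5143, -0.2289,  0.0368]))
```

```bash
python3 -m creep '{"slide":[[-0.005,0.001,-0.001],[-0.005,0.001,-0.001],[-0.005,0.001,-0.001]],"twist":[[0,0,0],[0,0,0],[0,0,0]],"fingers":[-1,-1,-1]}' 60 >/dev/null; python3 st.py
python3 -m creep '{"slide":[[-0.004,0.001,0],[-0.004,0.001,0],[-0.004,0.001,0]],"twist":[[0,0,0],[0,0,0],[0,0,0]],"fingers":[-1,-1,-1]}' 30 >/dev/null; python3 st.py
python3 -m creep '{"slide":[[0,0,0],[0,0,0],[0,0,0]],"twist":[[0,0,0],[0,0,0],[0,0,0]],"fingers":[-1,-1,-1]}' 20 >/dev/null; python3 st.py
```

```text
[-39.03, 0.8, 0.52, -0.06, 6.33, 3.21] [-6.19  1.44  3.21] 18.95
[-38.64, 0.83, 0.5, -0.08, 7.17, 2.18] [-6.94  2.13  2.18] 19.25
[-38.66, 0.85, 0.49, -0.03, 7.95, 2.89] [-7.85  1.23  2.89] 19.55
```

Next I'll open slowly and look before retreating.

```bash
python3 -m creep '{"slide":[[0,0,0],[0,0,0],[0,0,0],[0,0,0]],"twist":[[0,0,0],[0,0,0],[0,0,0],[0,0,0]],"fingers":[-0.4,-0.3,-0.2,-0.2]}'; python3 st.py
python3 - <<'E'
from h import *;from rig import optics
d=optics.get_image("wrist");cv2.imwrite("pics/w12.png",d["img"])
E
```

```text
clock: 19.95
position: [0.5177, -0.2301, 0.0377]
ee_rot: [0.001, 0.998, -0.07, -0.002]
contact_force: [0.2, -0.6, 0.5]
width: 0.0341
[-41.52, 1.3, 0.17, 0.76, -0.27, 0.47] [ 0.19 -0.57  0.47] 19.95
```

View pics/w12.png

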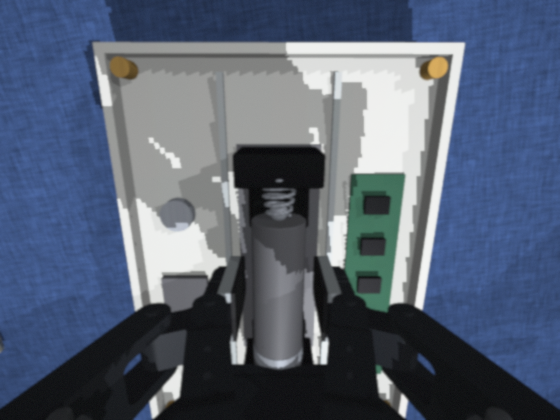

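The fingers are clear of the cell on both sides, the spring has extended at (279,205), and the contact force is zero. I'll retreat straight up.

```bash
python3 -m creep '{"slide":[[0,0,0.1],[0,0,0.3],[0,0,0.6],[0.1,0,0.95],[0.1,0,0.95],[0.1,0,0.95]],"twist":[[0,0,0],[0,0,0],[0,0,0],[0,0,0],[0,0,0],[0,0,0]],"fingers":[0,0,0,0,0,0]}'
python3 - <<'E'
from h import *;from rig import optics
d=optics.get_image("wrist");np.savez("/tmp/w13.npz",**d);cv2.imwrite("pics/w13.png",cv2.resize(d["img"][90:330,150:370],None,fx=2.5,fy=2.5,interpolation=cv2.INTER_CUBIC))
P=cloud(d);P[d["depth"]==0]=np.nan
e=(P-np.array([*C,AX]));s=(e@m-SEAT)*1e3;lat=e@np.cross(Z,m)*1e3;h=e[...,2]*1e3
for k in range(-54,56,4):
    w=(abs(s-k)<2)&(abs(lat)<5)&(h>-15)
    q=h[w];print(k,w.sum(),np.round(np.percentile(q,[50,90]),1) if w.sum() else "", end=" | ")
E
```

```text
clock: 20.6
position: [0.5333, -0.2302, 0.1818]
ee_rot: [0.002, 0.998, -0.069, -0.0]
contact_force: [0.6, -0.2, -0.7]
width: 0.0428
-54 58 [8.4 9. ] | -50 22 [6.4 7.9] | -46 39 [3.1 7.3] | -42 64 [3.1 6.2] | -38 68 [ 3.6 10.8] | -34 52 [11.7 13.3] | -30 2194 [213.5 219. ] | -26 59 [11.6 51.3] | -22 51 [11.6 12.7] | -18 49 [11.7 12.7] | -14 49 [11.8 13. ] | -10 45 [11.6 12.9] | -6 46 [11.6 12.7] | -2 50 [12. 13.] | 2 45 [12.  13.2] | 6 45 [12.1 13.1] | 10 48 [12. 13.] | 14 45 [12. 13.] | 18 41 [12.2 13. ] | 22 48 [12.2 12.8] | 26 44 [12.1 13. ] | 30 49 [12.6 13.4] | 34 63 [13.5 17.3] | 38 48 [17.3 18.3] | 42 38 [17.4 18.3] | 46 37 [17.4 18.1] | 50 0  | 54 0  |
```

View pics/w13.png

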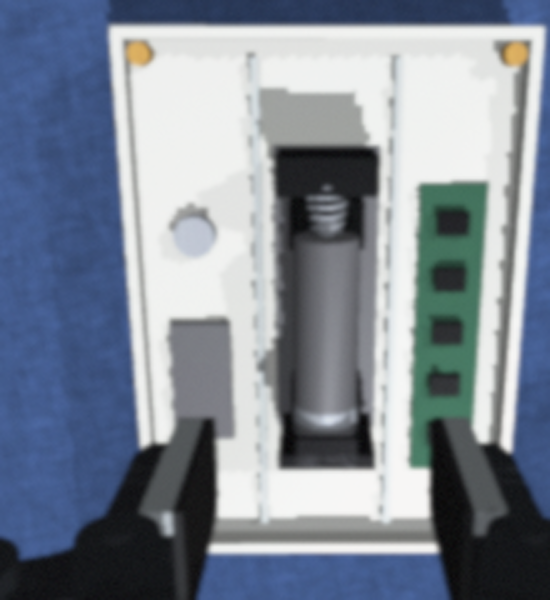

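The cell lies level: its top is 11.6–12.4 mm above the seat axis along its length. Its band end is under the lip, whose top is at 17.4 mm, and the spring is pressed lightly. The hand is clear, so I'm handing in.

```bash
python3 -c "
from rig import order,telemetry
print(telemetry.get_state()['clock']);print(order.sign_off())"
```

```text
20.65
the job is handed in; nothing more can be done
None
```

The longer battery is fitted in the carrier: it lies level in its seat with the button end under the lip. The arm has let go and backed off about 14 cm above it. I handed the job in at 20.65 s.

**How it went:**
- I tilted it about 40° and felt the spring where the cameras had put it, within about half a millimetre.
- I rocked the button end down past the lip at about 14 N along the axis, roughly 9.7 mm of spring travel. The peak reading was 14.6 N, inside the 12.5–15.5 N window.
- I then let the spring push the battery forward under the lip and opened the fingers.

**Last checks:**
- The depth image puts the top of the barrel 11.6–12.4 mm above the seat axis along its whole length.
- The band end is under the lip, and the flat end is about where it should sit, roughly 3 mm into the spring.
- Nothing else was touched or moved on purpose, but I took no final picture of the rest of the desk to confirm it.

**Disagreements:**
- The top and wrist cameras differed by about 5 mm in y. I used the wrist camera, corrected by about 1.3 mm to where the jaws held the battery.
- The battery pivoted about 1° in the pads and shifted up to 0.7 mm along them, so I held the spring travel by force rather than position.
- The upward force reached about 11 N while rocking, probably from the ball's friction or the saddle. The total on the carrier stayed below about 19 N.

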